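Clip a mirror carrier into the gluing jig

ROBOT

A 7-joint arm with a two-finger parallel gripper is mounted at the origin on the work surface. World frame = base frame: x ahead of the robot, y to its left, z up, the work surface at z = 0. Lengths are in m, angles in rad, forces in N, time in s.
With the tool pointing down it reaches from about 0.425 to 0.875 m from the base axis. Payload 8.4 kg.
Tool frame: the origin (TCP) lies at the very end of the fingers, on their centre line; the grasp point (between the pads) lies 19 mm behind it; z points along the fingers, x is the direction in which the jaws open and shut, and the axes are right-handed (so a half turn about z gives the same grasp; the last joint's range is limited). The gripper opens to 87 mm and grips with 3 to 60 N. Pads are 19 mm wide; open, the fingers measure 117 mm over their backs; the gripper's body (75 mm by 190 mm) begins 51 mm behind the grasp point.
Start: joints at [1.046, 0.333, 0.04, 1.465, -0.013, 1.343, -0.059], TCP at [0.268, -0.592, 0.223] pointing down, gripper open.
Joint ranges: [-2.58, 2.58], [-0.38, 2.09], [-1.3, 1.39], [0.25, 2.4], [-1.5, 4.64], [0.08, 2.09], [-2.65, 2.65]. Speed limits (rad/s): [2.22, 2.22, 2.79, 2.79, 3.14, 3.14, 3.14].

INTERFACE

Orientations are given as a unit quaternion [w, x, y, z].
In Python, from plant import manip gives the robot as it stands.
- The arm moves only by the tool servo_tool, never from a script. Its argument "steps" is a list that holds one entry, the list of rows, each a list of 5 numbers: the shift along the tool's x, y, z in m, then the turn about the tool's z in degrees, then the opening, from 0 (shut) to 1 (fully open). In form: [[[x, y, z, twist, claw], ...]]. A call has 1 to 10 rows; each row shifts and turns the commanded pose from where the row before left it, along the tool's axes as they then stand; what a row does not reach is not made up. A row lasts 1/8 s, in which the tool goes at most 62.5 mm and 10.7 degrees, less where a joint would pass 70% of its speed; a pose out of reach is approached as far as the arm can. A call with a gripper value outside its range is refused whole. The fingers move at their own pace and stop on an object; "squeeze" is the grip in N (left out, the last holds). Time passes only in rows, so rows that do not move let the fingers close. It gives the time, the measured TCP pose, the force and the opening at its end, in the units of the state.
- manip.get_obs(): the state, without advancing time (a new reading comes with each control period).
- manip.capture(name): name is "scene" or "top" or "wrist"; returns a dict with "image" (400x640x3 uint8, red, green, blue), "vertical_fov" (degrees; the focal length in pixels is half the picture's height over the tangent of half this angle, whatever the lens; pixels are square), "cx", "cy" (the principal point, pixels), "world_from_camera" (4x4, takes a point from camera to world coordinates). Camera axes: x right, y down, z forward; pixel columns grow to the right and rows downward; lengths in m; the calibration is good to about 2 mm. A picture is of the moment at which its call begins. There is no depth.
- manip.close_job(): hands the job in, once; it reports no verdict.
Trained networks look in a picture, given as the dict that the camera call returned (one of the last four; its "shot" number tells which), for a name from the list of things; names that differ only in an ending like _2 or _b are one class to them, and where a whole thing is asked for, a point or a joint stands for the part that bears it (a point fixed in the world has none). Each returns a list of dicts, best first, with "conf" (0 to 1); they miss things now and then, are a little off and sometimes report something else, mostly with a low value. They report only what shows in the picture. A call takes as long as a camera call.
- manip.find_in(picture, query): "point" ([column, row] in pixels, amid what is visible of it).
The state is a dict: "clock": time; "joints": joint angles; "qvel": joint speeds; "joint_torque": joint torques, N m; "position": TCP position; "orientation": TCP orientation; "contact_force": force on the tool from outside, world axes, zero at the start; "ft_torque": the same for the moment, N m; "grip_width": finger opening in m.
Only numpy, scipy, OpenCV 4.12 (cv2) and the standard library are available. Lean on these libraries where they do the work, as an engineer would, in place of code of your own. Each camera call takes 0.05 s, during which the arm holds its last target.

TASK

Load the mirror carrier into the gluing jig: with one fingertip press the spring clip's long brass bar all the way down so its steel jaw rises, and while you keep it held down push the carrier by its raised tail with the other fingertip, along the channel and under the jaw, until its nose is fully home against the end stop. Then let the bar come up so that the jaw clamps the carrier, and move clear. Only push the carrier, never pick it up or lift it, and leave the other things on the bench where they are.

Things in the scene. Friction and masses are not known exactly. Their poses are not given: they have to be found in the camera images.
- jig: Fixed gluing jig: green base plate (x -125 to 105, y -95 to 40 mm, 8 mm thick), aluminium bed 47 mm wide with its top 20 mm above the table. Origin at table height under the channel's centre line; +x along the channel to the end stop (push direction), +y away from the brass bar, z up. The channel is 35 mm wide, from x -125 mm to the stop, between rails 3 mm high and 6 mm wide.
- stop_face (a point): Middle of the dark steel end stop's face, jig x +75 mm, y 0, 3 mm above the bed. The stop's top is 12 mm above the bed. Axes as the jig's.
- hinge (a point): Middle of the clip's hinge, a steel barrel along the jig's x between two dark posts (jig x +21 to +78, y -38 to -26 mm, up to 38 mm above the table). Axes as the jig's.
- jaw_foot (a point): Underside of the blunt foot of the clip's steel jaw, over the channel. The jaw spans jig x +51 to +69 mm, top about 37 mm above the table (50 raised); the foot is at jig y 0 to +8 mm. At rest it is 3 mm above the bed and blocks the 6 mm carrier; fully open it is about 13 mm above the bed. Moves with the clip.
- clip (a joint): Spring clip angle, rad: 0 = at rest, jaw down over the empty bed; about 0.1 = jaw resting on the carrier; 0.30 = bar pressed fully down on its stop, jaw open. Above about 0.15 the jaw clears the carrier. It springs back when let go. The bar needs about 2.5 N at its middle to start moving and 6 to 7 N to reach the stop.
- bar_mid (a point): Middle of the top of the clip's brass bar, 155 mm long (jig x -105 to +50 mm), 32 mm wide (jig y about -49 to -81 mm). At rest it slopes up away from the channel, middle about 35 mm above the table; fully pressed it is level, top 25 mm above the table, 5 mm above the bed. Press it anywhere along its length; a fingertip can slide along it. Its middle line is 65 mm from the channel's. Moves with it.
- carrier_tail (a point): Centre of the rear face of the carrier's raised tail, to be pushed; 11 mm above the bed; x points to the nose. The carrier, loose in the channel, about 60 g, is a walnut strip 90 x 32 x 6 mm with a smoky mirror on top; the tail is a lip 7 mm thick, 32 mm wide, 16.5 mm high above the bed. Fully home this point is at jig x -15 mm; it starts about 26 to 48 mm short of that.
- carrier_nose (a point): Middle of the carrier's front end face, 90 mm ahead of the tail face, 3 mm above the bed. Fully home it touches the end stop at jig x +75 mm.
- cap: Bystander: brass eyepiece cap 42 mm across, 16 mm high. Origin under its centre.
- cell: Bystander: clear acrylic object cell, disc 48 mm across, 14 mm high. Origin under its centre.
- endring: Bystander: walnut end ring 54 mm across, 14 mm high. Origin under its centre.
- tube: Bystander: copper body tube standing upright, 52 mm across, 150 mm high. Origin under its centre.
- strip_a: Bystander: smoky glass mirror strip 90 x 30 x 4 mm lying flat, on the bar's side of the jig. Origin under its centre.
- strip_b: Bystander: second such strip.
- brush: Bystander: small brush about 150 mm long lying beyond the end stop.

How it is judged:
On the way, in this order (a step that is already met when the one before it is completed fails the run):
1. a fingertip presses the brass bar down and opens the clip (value of joint clip above 0.2 rad and contact force between the fingers and clip above 0.5 N), for 0.1 s.
2. with the bar still held down, the carrier is home against the end stop (value of joint clip above 0.15 rad and contact force between the fingers and clip above 0.5 N and x of carrier_nose in the frame of jig above 0.072 m), for 0.1 s.
At the end, for the whole second after the job is handed in: The carrier lies flat in the channel with its nose within 3 mm of the end stop, at rest, and the released clip's jaw presses on it (clip angle 0.06 to 0.14 rad, over 1 N) (x of carrier_nose in the frame of jig above 0.072 m and value of joint clip between 0.06 and 0.14 rad and contact force between clip and carrier above 1 N and angle between the x axis of carrier_nose and the x axis of jig, either way round below 0.06 rad and angle between carrier_nose's own z axis and vertical below 0.06 rad and linear speed of carrier below 0.02 m/s); the robot touches nothing.
It fails at once if the carrier is lifted (its tail or nose more than 8 mm off the bed) (z of carrier_tail in the frame of jig above 0.039 m or z of carrier_nose in the frame of jig above 0.031 m).
It fails at once if a bystander is moved more than 15 mm (distance of any of cap, cell, endring, tube, strip_a, strip_b, brush from where it was at the start of the episode above 0.015 m).
It also fails if it takes over 45 s, if anything falls off the work surface, if the arm or the gripper's body presses on something with over 40 N, if the wrist force passes 120 N, or if a joint passes its speed limit or range.

## Working session

There is one attempt and no reset: what is moved stays moved. The work goes in short steps, Python scripts to look and compute and a tool call to move; the robot and the scene stay as the last step left them, time stands still between calls to the robot, and variables do not carry over. Pictures are saved under pics/ and viewed, and the job is handed in when it is done.

Besides the shell and the picture viewer there is one more tool, called after ">>>" as name([rows], argument=value, ...), one row to a line, values as JSON. servo_tool: Moves the arm, as the interface text tells. Its arguments: {"type":"object","properties":{"steps":{"type":"array"},"squeeze":{"type":"number"}},"required":["steps"]}

```bash
mkdir -p pics; ls; cat > h.py <<'E'
import numpy as np, cv2
from plant import manip
def cap(n,tag):
    p=manip.capture(n); cv2.imwrite(f'pics/{tag}.png',p['image'][:,:,::-1]); return p
def ray(p,uv):
    f=200/np.tan(np.radians(p['vertical_fov'])/2)
    T=np.array(p['world_from_camera']); d=T[:3,:3]@np.array([(uv[0]-p['cx'])/f,(uv[1]-p['cy'])/f,1]); return T[:3,3],d
def atz(p,uv,z):
    o,d=ray(p,uv); return o+d*(z-o[2])/d[2]
def proj(p,X):
    f=200/np.tan(np.radians(p['vertical_fov'])/2)
    T=np.array(p['world_from_camera']); c=T[:3,:3].T@(np.array(X)-T[:3,3]); return [p['cx']+f*c[0]/c[2],p['cy']+f*c[1]/c[2]]
E
python3 - <<'E'
from h import *
np.set_printoptions(precision=4,suppress=True)
print(manip.get_obs())
for n in ['scene','top','wrist']:
    p=cap(n,n+'0'); print(n,p['vertical_fov'],np.array(p['world_from_camera']))
    for q in ['jig','stop_face','hinge','jaw_foot','bar_mid','carrier_tail','carrier_nose','cap','tube','strip_a','brush']:
        r=manip.find_in(p,q)
        print(q,[(np.round(a['point']),round(a['conf'],2)) for a in r[:3]])
E
```

```text
pics
{'clock': 0.0, 'joints': array([ 1.0458,  0.3339,  0.0399,  1.4663, -0.0134,  1.3433, -0.0585]), 'qvel': array([-0.0003, -0.001 ,  0.001 ,  0.0007,  0.0007, -0.0002,  0.0001]), 'joint_torque': array([  0.0003, -65.6379,   1.3357, -40.3804,  -0.0597,   0.0448,
         0.0002]), 'position': array([ 0.2683, -0.5915,  0.2217]), 'orientation': array([-0.0004,  0.8406, -0.5417, -0.0007]), 'contact_force': array([-0.0676, -0.6344,  0.1386]), 'ft_torque': array([-0.006 ,  0.0048,  0.0174]), 'grip_width': 0.08719508846703065}
scene 44.97524700484326 [[-0.1937  0.705  -0.6822  1.2544]
 [ 0.9809  0.128  -0.1463  0.201 ]
 [-0.0158 -0.6976 -0.7164  0.7507]
 [ 0.      0.      0.      1.    ]]
jig [(array([278., 204.]), 0.63)]
stop_face [(array([276., 204.]), 0.84)]
hinge [(array([202., 211.]), 0.7), (array([278., 206.]), 0.61)]
jaw_foot [(array([268., 191.]), 0.89), (array([204., 212.]), 0.72)]
bar_mid [(array([268., 190.]), 0.82)]
carrier_tail [(array([297., 200.]), 0.9), (array([291., 296.]), 0.37)]
carrier_nose [(array([293., 199.]), 0.95)]
cap [(array([234., 262.]), 0.75)]
tube [(array([
[... 343 characters left out ...]
., 220.]), 0.81)]
hinge [(array([348., 222.]), 0.93)]
jaw_foot [(array([355., 223.]), 0.62)]
bar_mid [(array([358., 221.]), 0.72)]
carrier_tail [(array([333., 220.]), 0.94)]
carrier_nose [(array([335., 218.]), 0.81), (array([355., 223.]), 0.23)]
cap [(array([365., 152.]), 0.77)]
tube [(array([252., 181.]), 0.64)]
strip_a [(array([409., 199.]), 0.72), (array([388., 255.]), 0.6)]
brush [(array([312., 130.]), 0.69)]
wrist 68.42209306176078 [[ 0.4132 -0.8733 -0.258   0.3401]
 [-0.9106 -0.396  -0.118  -0.56  ]
 [ 0.0009  0.2837 -0.9589  0.3825]
 [ 0.      0.      0.      1.    ]]
jig []
stop_face []
hinge []
jaw_foot []
bar_mid []
carrier_tail []
carrier_nose []
cap []
tube []
strip_a []
brush []
```

View pics/scene0.png

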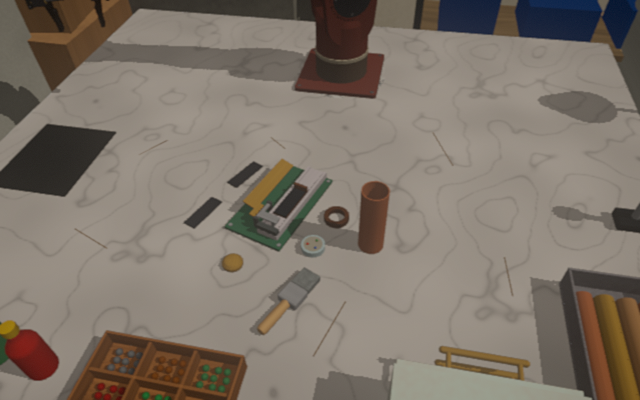

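View pics/top0.png

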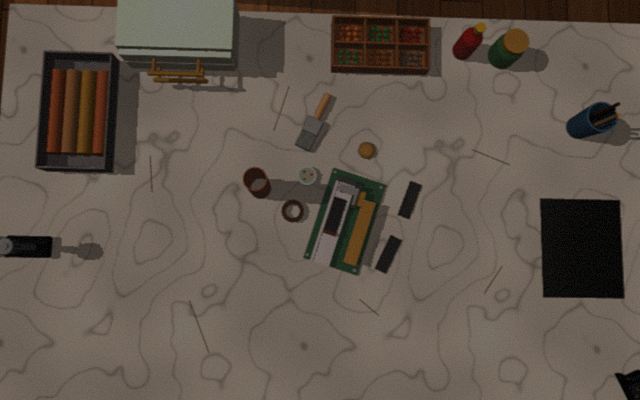

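```bash
python3 - <<'E'
import cv2
a=cv2.imread('pics/top0.png')[140:290,270:430]; cv2.imwrite('pics/top0z.png',cv2.resize(a,None,fx=4.5,fy=4,interpolation=2) if 0 else cv2.resize(a,None,fx=4,fy=4,interpolation=2))
a=cv2.imread('pics/scene0.png')[150:270,180:380]; cv2.imwrite('pics/scene0z.png',cv2.resize(a,None,fx=4,fy=4,interpolation=2))
E
```

```text
(no output)
```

View pics/top0z.png

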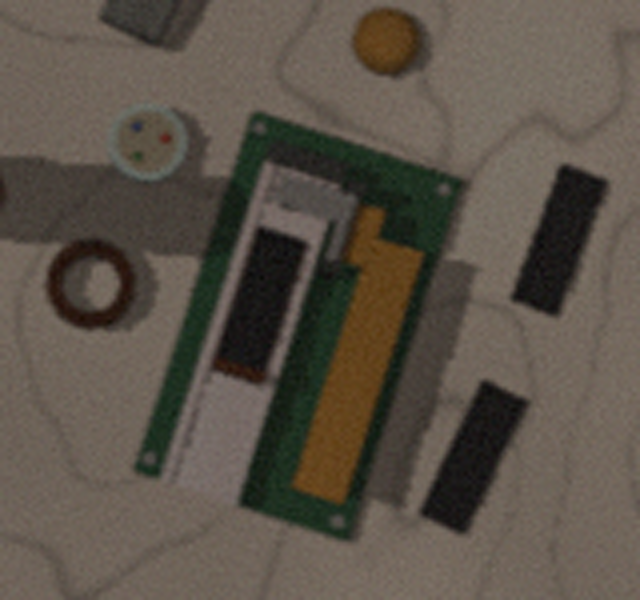

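View pics/scene0z.png

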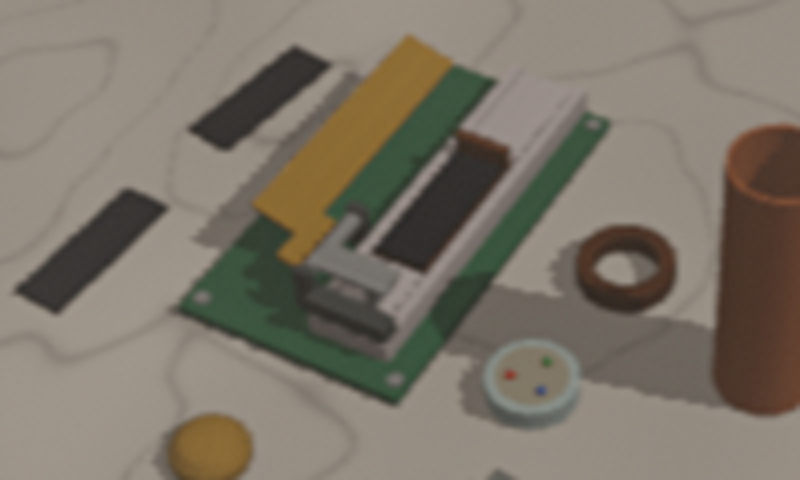

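The top view shows the jig clearly. The plate corners are near crop pixels (255,113), (465,180), (352,540) and (135,472). The carrier tail (brown) is at about crop (240,370). The bar is on the right, so jig +x points up in the image. Next I'll fit the jig pose.

```bash
python3 - <<'E'
from h import *
from scipy.optimize import least_squares
np.set_printoptions(precision=4,suppress=True)
ps=cap('scene','s1'); pt=cap('top','t1')
T=lambda x,y:(270+(x+.5)/4-.5,140+(y+.5)/4-.5); S=lambda x,y:(180+(x+.5)/4-.5,150+(y+.5)/4-.5)
C=[(105,40,8),(105,-95,8),(-125,-95,8),(-125,40,8)]
C=np.array(C)/1000
top=[T(255,113),T(465,180),T(352,540),T(135,472)]
sc=[S(397,402),S(178,308),None,S(610,120)]
def tow(g,X): x,y,a=g;c,s=np.cos(a),np.sin(a);return [x+c*X[0]-s*X[1],y+s*X[0]+c*X[1],X[2]]
def res(g,use):
    r=[]
    for i in range(4):
        if 't' in use: r+=list(np.array(proj(pt,tow(g,C[i])))-top[i])
        if 's' in use and sc[i] is not None: r+=list(np.array(proj(ps,tow(g,C[i])))-sc[i])
    return r
for u in ['t','s','ts']:
    o=least_squares(res,[.5,0,0],args=(u,)); print(u,o.x,np.round(o.fun,1))
g=o.x; np.save('g.npy',g)
inv=lambda P:(np.array([[np.cos(g[2]),np.sin(g[2])],[-np.sin(g[2]),np.cos(g[2])]])@(P[:2]-g[:2]))
# tail rear face top edge z=36.5 in top
for uv in [(212,372),(262,382),(240,378)]: print('tail',inv(atz(pt,T(*uv),.0365)))
for uv in [(458,132),(508,155)]: print('tail s top',inv(atz(ps,S(*uv),.0365)))
for n,p in (('t',pt),('s',ps)):
  for q in ['tube','endring','cap','cell']:
    r=manip.find_in(p,q)
    if r: print(n,q,r[0]['point'],'jig',inv(atz(p,r[0]['point'],.075 if q=='tube' else .01)))
print('tube top rim t',inv(atz(pt,(257,183),.15)))
a=pt['image'][:,:,::-1].copy()
a=cv2.resize(a[140:290,270:430],None,fx=4,fy=4,interpolation=2)
for X in [*C,(-.105,-.049,.03),(-.105,-.081,.04),(.05,-.049,.03),(.05,-.081,.04),(.075,0,.032),(-.125,.0235,.02),(-.125,-.0235,.02)]:
    u=proj(pt,tow(g,X)); cv2.circle(a,(int((u[0]-270+.5)*4),int((u[1]-140+.5)*4)),4,(0,0,255),1)
cv2.imwrite('pics/t1z.png',a)
from scipy.spatial.transform import Rotation as R
ob=manip.get_obs();q=ob['orientation'];M=R.from_quat(q[[1,2,3,0]]).as_matrix();print(M,ob['position'],ob['clock'])
E
```

```text
t [ 0.5706 -0.0179 -0.2982] [-0.2 -0.9  0.2 -0.3 -0.1  0.9  0.1  0.2]
s [ 0.5724 -0.013  -0.296 ] [ 0.4  0.  -0.7 -0.   0.4 -0.2]
ts [ 0.5709 -0.0156 -0.2936] [-1.4 -1.1 -0.6 -0.7 -0.8 -0.7 -1.6 -0.6 -0.8  0.7 -0.7  0.2 -0.8 -0.8]
tail [-0.0551  0.0142]
tail [-0.0517 -0.0152]
tail [-0.0534 -0.0023]
tail s top [-0.0502 -0.0122]
tail s top [-0.0468  0.0206]
t tube [253.1, 181.1] jig [0.0054 0.2007]
t endring [297.9, 203.0] jig [-0.0044  0.0912]
t cap [365.8, 149.9] jig [ 0.17   -0.0256]
t cell [305.2, 174.5] jig [0.0666 0.0958]
s tube [370.6, 216.0] jig [-0.0015  0.1869]
s endring [338.0, 213.9] jig [-0.0329  0.1027]
s cap [235.4, 260.4] jig [ 0.1674 -0.0186]
s cell [311.8, 248.6] jig [0.0742 0.0986]
tube top rim t [-0.0042  0.1815]
[[ 0.4131 -0.9107 -0.    ]
 [-0.9107 -0.4131  0.    ]
 [-0.      0.     -1.    ]] [ 0.2685 -0.592   0.2225] 2.3
```

View pics/t1z.png

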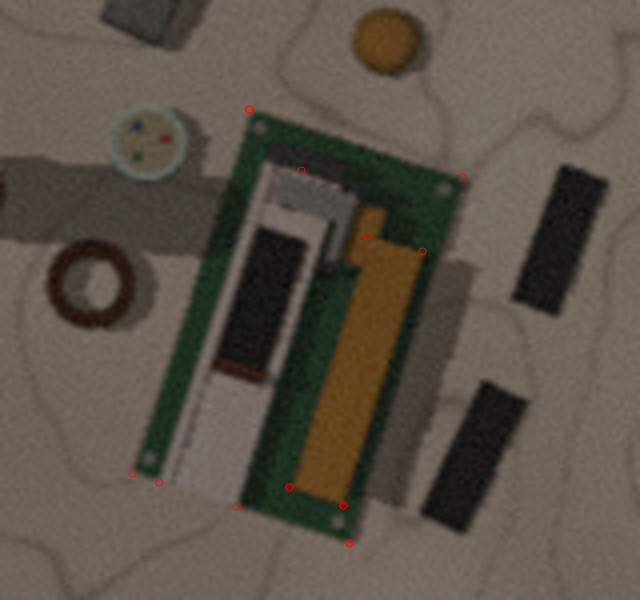

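>>> servo_tool([
  [[0, 0, 0, 10.35, 0.6], [0, 0, 0, 10.35, 0.6], [0, 0, 0, 10.35, 0.6], [0, 0, 0, 10.35, 0.6], [-0.05, -0.003, 0, 0, 0.6], [-0.05, -0.003, 0, 0, 0.6], [-0.05, -0.003, 0, 0, 0.6], [-0.05, -0.003, 0, 0, 0.6]],
])

```text
clock: 3.3
position: [0.3389, -0.4026, 0.2228]
orientation: [0.0, -0.595, 0.804, -0.0]
contact_force: [0.5, 0.0, 0.4]
grip_width: 0.0526
```

>>> servo_tool([
  [[-0.05, -0.003, 0, 0, 0.6], [-0.05, -0.003, 0, 0, 0.6], [-0.05, -0.003, 0, 0, 0.6], [-0.05, -0.003, 0, 0, 0.6], [-0.05, -0.003, 0, 0, 0.6], [-0.05, -0.003, 0, 0, 0.6], [-0.05, -0.003, 0, 0, 0.6], [-0.04, -0.003, 0, 0, 0.6], [0, 0, 0, 0, 0.6]],
])

```text
clock: 4.42
position: [0.4761, -0.035, 0.2227]
orientation: [0.0, -0.597, 0.802, 0.0]
contact_force: [0.7, -0.1, -0.6]
grip_width: 0.0522
```

```bash
python3 - <<'E'
from h import *
np.set_printoptions(precision=4,suppress=True)
p=cap('wrist','w2'); np.save('w2.npy',p,allow_pickle=True)
print(manip.get_obs()['position'],manip.get_obs()['joints'],p['world_from_camera'])
for q in ['stop_face','hinge','bar_mid','carrier_tail','carrier_nose']:
    print(q,[(np.round(a['point']),round(a['conf'],2)) for a in manip.find_in(p,q)[:3]])
E
```

```text
[ 0.4756 -0.0372  0.2226] [ 0.3707  0.0002 -0.3826  1.852   0.0001  1.2894 -1.8768] [[-0.2871 -0.9188 -0.2708  0.5514]
 [-0.9579  0.2753  0.0812 -0.0577]
 [-0.      0.2827 -0.9592  0.3828]
 [ 0.      0.      0.      1.    ]]
stop_face [(array([306.,  97.]), 0.85)]
hinge [(array([310.,  96.]), 0.73), (array([199.,  45.]), 0.33)]
bar_mid [(array([327.,  92.]), 0.65)]
carrier_tail [(array([280., 111.]), 0.81)]
carrier_nose [(array([277., 111.]), 0.9)]
```

View pics/w2.png

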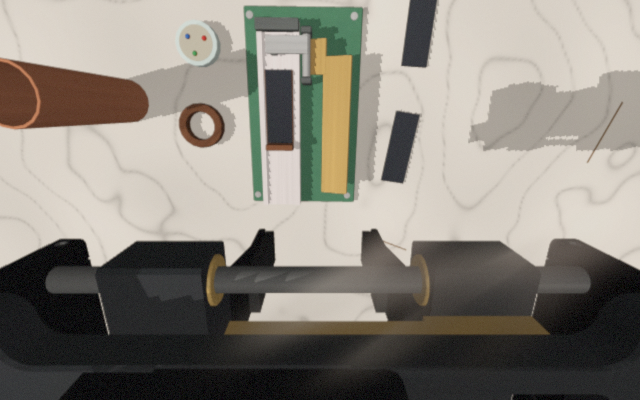

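```bash
python3 - <<'E'
import cv2
a=cv2.imread('pics/w2.png')[0:215,230:385]; cv2.imwrite('pics/w2z.png',cv2.resize(a,None,fx=4,fy=2.75,interpolation=2) if 0 else cv2.resize(a[:150],None,fx=4,fy=4,interpolation=2));cv2.imwrite('pics/w2y.png',cv2.resize(a[90:],None,fx=4,fy=4,interpolation=2))
E
```

```text
(no output)
```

View pics/w2z.png

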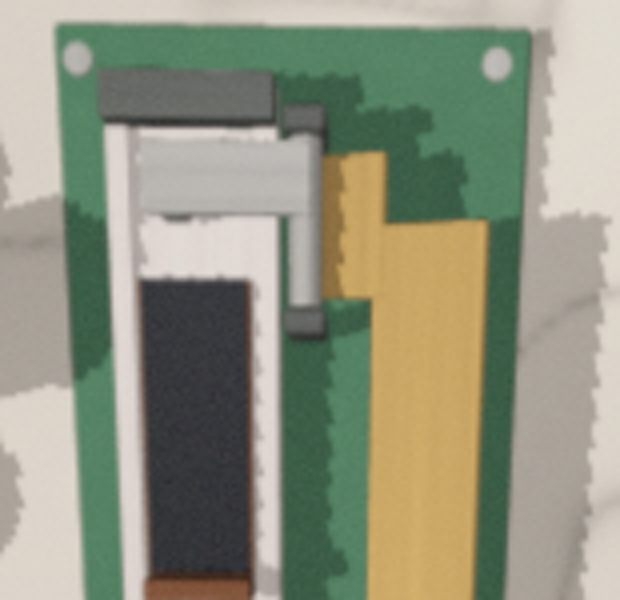

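View pics/w2y.png

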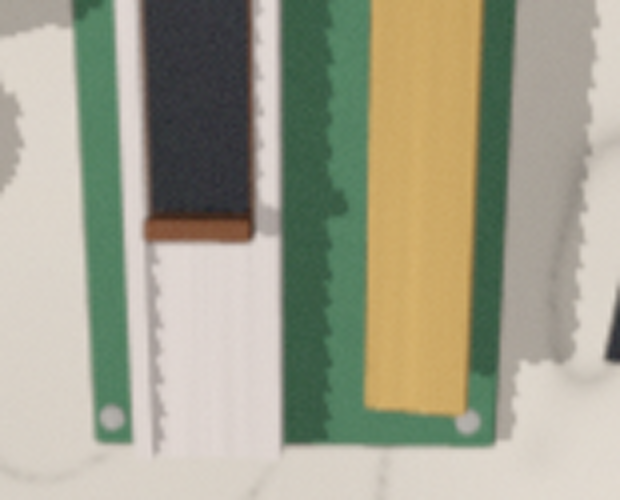

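```bash
python3 - <<'E'
from h import *
from scipy.optimize import least_squares
np.set_printoptions(precision=4,suppress=True)
p=np.load('w2.npy',allow_pickle=True).item()
A=lambda x,y:(230+(x+.5)/4-.5,(y+.5)/4-.5); B=lambda x,y:(230+(x+.5)/4-.5,90+(y+.5)/4-.5)
C=np.array([(105,40,8),(105,-95,8),(-125,-95,8),(-125,40,8)])/1000
U=np.array([A(57,24),A(530,32),B(495,443),B(97,440)])
def tow(g,X): x,y,a=g[:3];c,s=np.cos(a),np.sin(a);return [x+c*X[0]-s*X[1],y+s*X[0]+c*X[1],X[2]]
o=least_squares(lambda g:np.ravel([np.array(proj(p,tow(g,C[i])))-U[i] for i in range(4)]),[.57,-.02,-.3])
print(o.x,o.fun); g=o.x
inv=lambda P:(np.array([[np.cos(g[2]),np.sin(g[2])],[-np.sin(g[2]),np.cos(g[2])]])@(P[:2]-g[:2]))
for n,uv,z in [('tailL',B(147,241),.0365),('tailR',B(250,241),.0365),('rail rearL',B(133,457),.023),('rail rear R',B(281,457),.023),('stop top L',A(102,70),.032),('bar rear L',B(365,408),.030),('bar rear R',B(466,414),.040),('bar front R',A(488,220),.040)]: print(n,inv(atz(p,uv,z)))
ob=manip.get_obs(); print('tcp jig',inv(ob['position']),ob['position'])
np.save('g2.npy',g)
E
```

```text
[ 0.5724 -0.0172 -0.3023] [-1.4594 -1.308   1.5744 -1.7603  0.7778  2.5215 -0.9124  2.1938]
tailL [-0.0522  0.0146]
tailR [-0.0519 -0.0156]
rail rearL [-0.1229  0.024 ]
rail rear R [-0.1224 -0.0234]
stop top L [0.0861 0.0219]
bar rear L [-0.1039 -0.05  ]
bar rear R [-0.1027 -0.0804]
bar front R [ 0.0499 -0.0804]
tcp jig [-0.0862 -0.0502] [ 0.4752 -0.0395  0.2226]
```

>>> servo_tool([
  [[-0.0175, -0.018, 0.02, 0.5, 0.6], [0, 0, 0.05, 0, 0.6], [0, 0, 0.05, 0, 0.6], [0, 0, 0.04, 0, 0.6], [0, 0, 0.01, 0, 0.6], [0, 0, 0, 0, 0.6], [0, 0, 0, 0, 0.6]],
])

```text
clock: 5.6
position: [0.4991, -0.027, 0.0543]
orientation: [0.001, -0.591, 0.807, -0.001]
contact_force: [-0.8, -1.1, -0.1]
grip_width: 0.052
```

```bash
cat > look.py <<'E'
from h import *
import sys
np.set_printoptions(precision=4,suppress=True)
g=np.load('g2.npy')
inv=lambda P:(np.array([[np.cos(g[2]),np.sin(g[2])],[-np.sin(g[2]),np.cos(g[2])]])@(P[:2]-g[:2]))
p=cap('wrist',sys.argv[1]);np.save('last.npy',p,allow_pickle=True)
q=cap('scene',sys.argv[1]+'s')
a=cv2.imread(f'pics/{sys.argv[1]}s.png')[150:270,180:380]; cv2.imwrite(f'pics/{sys.argv[1]}s.png',cv2.resize(a,None,fx=4,fy=4,interpolation=2))
ob=manip.get_obs();print(ob['clock'],ob['position'],'jig',inv(ob['position']),ob['contact_force'],ob['grip_width'])
E
python3 look.py w3
```

```text
5.7 [ 0.4989 -0.0269  0.0541] jig [-0.0673 -0.0312] [-0.3009 -0.3485  0.5884] 0.052074265056493055
```

View pics/w3.png

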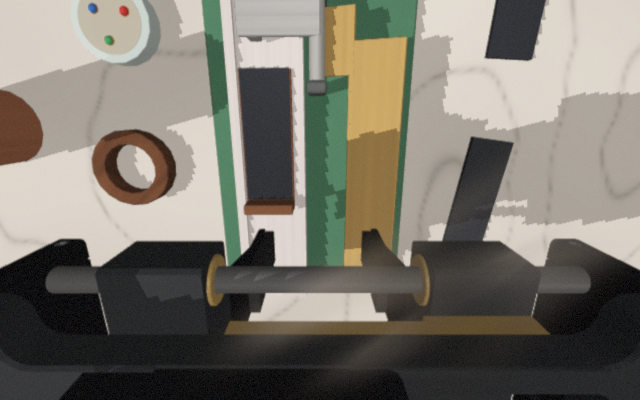

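View pics/w3s.png

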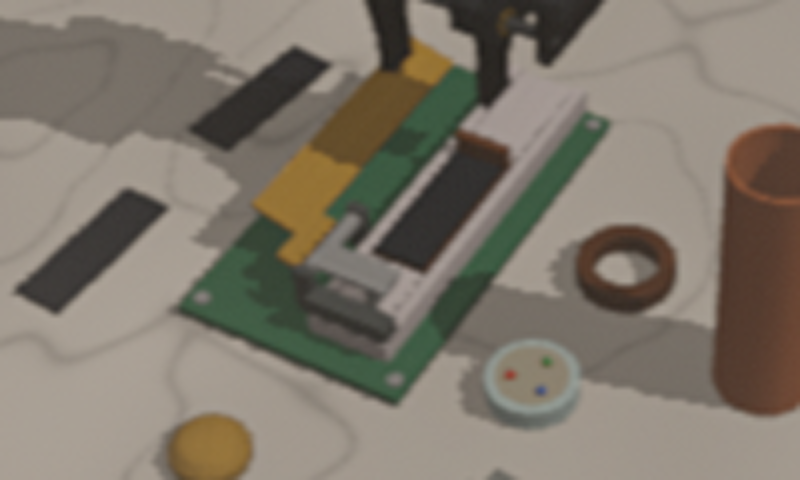

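>>> servo_tool([
  [[0.001, 0, 0.01, 0, 0.6], [0, 0, 0.008, 0, 0.6], [0, 0, 0.006, 0, 0.6], [0, 0, 0.003, 0, 0.6], [0, 0, 0, 0, 0.6], [0, 0, 0, 0, 0.6]],
])

```text
clock: 6.45
position: [0.4976, -0.0276, 0.0257]
orientation: [0.0, -0.591, 0.806, 0.0]
contact_force: [-1.2, -0.0, 6.3]
grip_width: 0.0522
```

```bash
python3 look.py w4
```

```text
6.55 [ 0.4977 -0.0275  0.0258] jig [-0.0683 -0.0321] [-1.4921  0.5982  6.1431] 0.052129567334236425
```

View pics/w4.png

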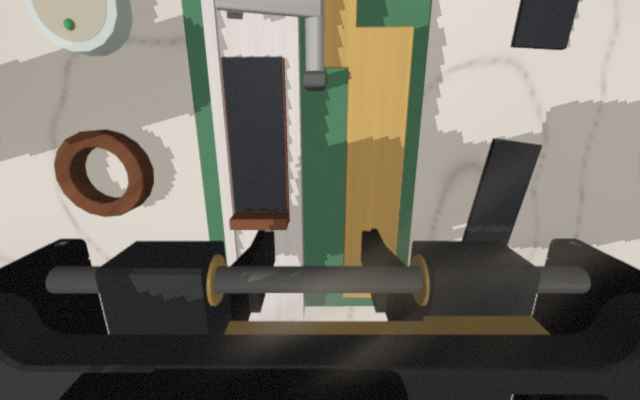

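View pics/w4s.png

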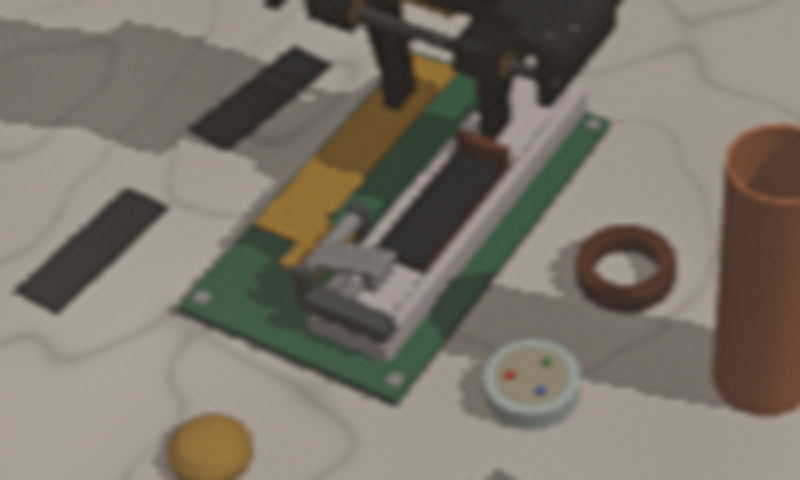

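>>> servo_tool([
  [[0, 0, 0.001, 0, 0.6], [0, -0.004, 0, 0, 0.6], [0, -0.004, 0, 0, 0.6], [0, -0.004, 0, 0, 0.6], [0, -0.004, 0, 0, 0.6], [0, -0.004, 0, 0, 0.6], [0, -0.004, 0, 0, 0.6], [0, -0.004, 0, 0, 0.6], [0, -0.004, 0, 0, 0.6], [0, 0, 0, 0, 0.6]],
])

```text
clock: 7.8
position: [0.5242, -0.0364, 0.0247]
orientation: [-0.003, -0.591, 0.807, 0.003]
contact_force: [-20.1, 5.2, 27.7]
grip_width: 0.0519
```

```bash
python3 look.py w5
```

```text
7.9 [ 0.5241 -0.0364  0.0247] jig [-0.0403 -0.0327] [-20.2672   3.6721  28.2649] 0.052204081149271976
```

View pics/w5.png

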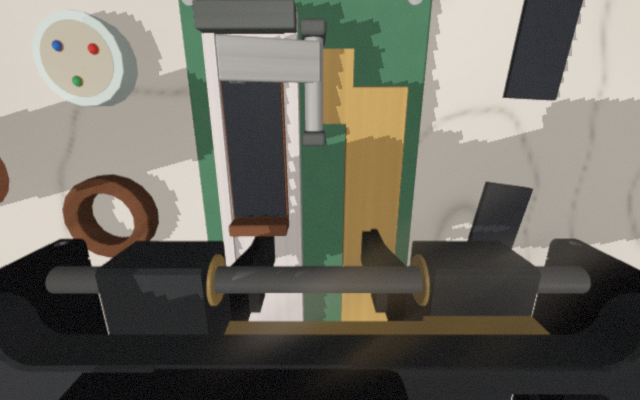

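View pics/w5s.png

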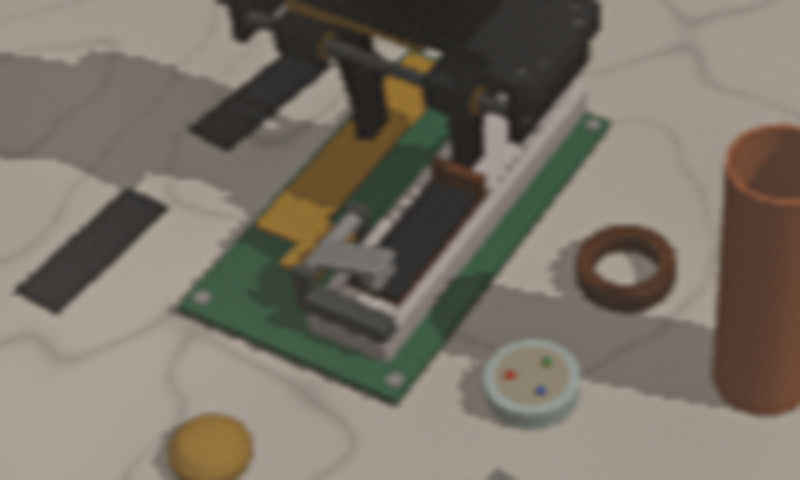

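>>> servo_tool([
  [[0, 0, -0.0007, 0, 0.6], [0, -0.003, 0, 0, 0.6], [0, -0.003, 0, 0, 0.6], [0, -0.003, 0, 0, 0.6], [0, 0, 0, 0, 0.6]],
])

```text
clock: 8.52
position: [0.5345, -0.0394, 0.0251]
orientation: [-0.002, -0.591, 0.806, 0.002]
contact_force: [-10.1, 2.1, 14.6]
grip_width: 0.0519
```

```bash
python3 look.py w6
```

```text
8.625 [ 0.5345 -0.0394  0.0251] jig [-0.0296 -0.0325] [-11.0654   2.3597  14.7823] 0.05213753621887452
```

View pics/w6.png

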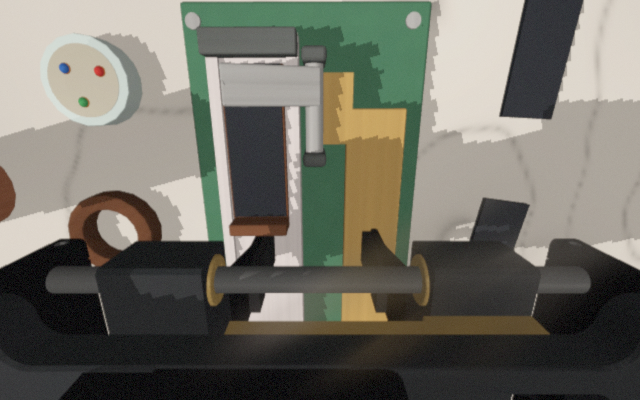

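View pics/w6s.png

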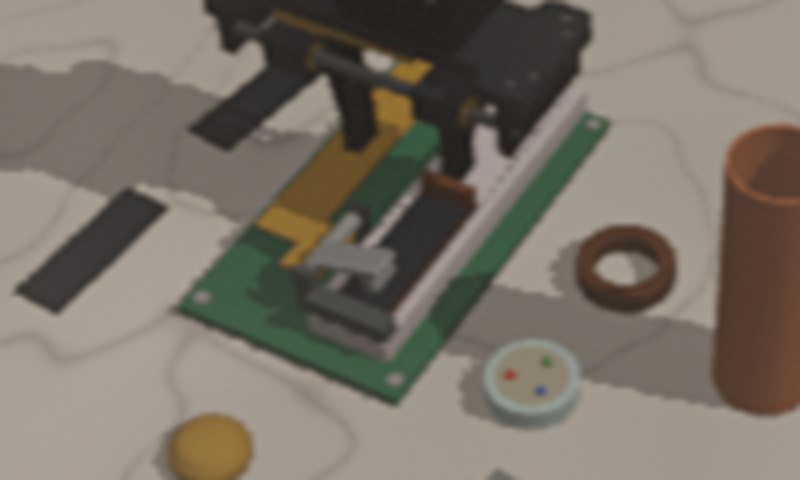

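>>> servo_tool([
  [[0, -0.002, 0, 0, 0.6], [0, -0.002, 0, 0, 0.6], [0, 0, 0, 0, 0.6]],
])

```text
clock: 9.0
position: [0.5375, -0.0404, 0.0251]
orientation: [-0.002, -0.591, 0.806, 0.002]
contact_force: [-13.7, 3.5, 18.3]
grip_width: 0.0519
```

>>> servo_tool([
  [[0, -0.002, 0, 0, 0.6], [0, 0, 0, 0, 0.6]],
])

```text
clock: 9.25
position: [0.5376, -0.0404, 0.025]
orientation: [-0.004, -0.592, 0.806, 0.003]
contact_force: [-22.6, 5.1, 25.0]
grip_width: 0.0525
```

```bash
python3 look.py w7; python3 - <<'E'
from h import *
g=np.load('g2.npy')
p=np.load('last.npy',allow_pickle=True).item()
a=cv2.imread('pics/w7.png')[0:250,180:340]; cv2.imwrite('pics/w7z.png',cv2.resize(a,None,fx=2.4,fy=2.4,interpolation=2))
E
```

```text
9.35 [ 0.5376 -0.0404  0.025 ] jig [-0.0263 -0.0325] [-21.7883   5.2769  26.8302] 0.052096066974592035
```

View pics/w7z.png

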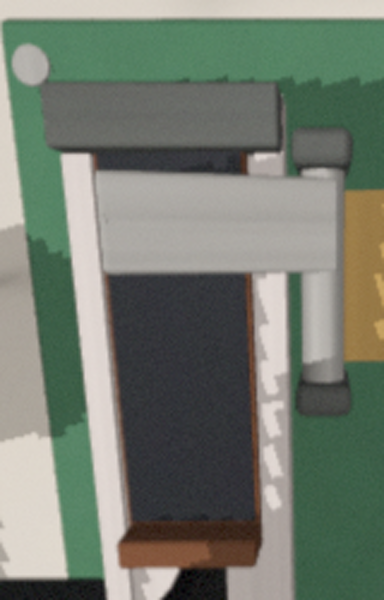

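```bash
python3 - <<'E'
from h import *
g=np.load('g2.npy')
p=np.load('last.npy',allow_pickle=True).item()
inv=lambda P:(np.array([[np.cos(g[2]),np.sin(g[2])],[-np.sin(g[2]),np.cos(g[2])]])@(P[:2]-g[:2]))
Z=lambda x,y:(180+x/2.4-.3,y/2.4-.3)
for n,uv,z in [('tail rear',Z(190,567),.0365),('stop top front?',Z(160,150),.032),('nose/stop at carrier top',Z(160,150),.026),('bed rail end',Z(78,151),.023),('stop top rear',Z(160,84),.032)]: print(n,inv(atz(p,uv,z)))
E
```

```text
tail rear [-0.01288004 -0.00060112]
stop top front? [0.07470521 0.00085213]
nose/stop at carrier top [0.07552549 0.00216288]
bed rail end [0.0757758  0.01996471]
stop top rear [8.63530575e-02 1.35138018e-06]
```

>>> servo_tool([
  [[0, 0, -0.0005, 0, 0.6], [0, -0.001, 0, 0, 0.6], [0, 0, 0, 0, 0.6]],
])

```text
clock: 9.72
position: [0.5377, -0.0405, 0.0249]
orientation: [-0.004, -0.592, 0.806, 0.004]
contact_force: [-24.0, 5.9, 24.2]
grip_width: 0.0523
```

>>> servo_tool([
  [[0, 0.003, 0, 0, 0.6], [0, 0.003, 0, 0, 0.6], [0, 0.003, 0, 0, 0.6], [0, 0, 0, 0, 0.6]],
])

```text
clock: 10.22
position: [0.536, -0.0398, 0.0265]
orientation: [0.001, -0.591, 0.806, -0.001]
contact_force: [2.1, -0.7, 5.8]
grip_width: 0.0523
```

```bash
python3 look.py w8;python3 - <<'E'
from h import *
a=cv2.imread('pics/w8.png')[0:250,180:340]; cv2.imwrite('pics/w8z.png',cv2.resize(a,None,fx=2.4,fy=2.4,interpolation=2))
E
```

```text
10.325 [ 0.5361 -0.0399  0.0265] jig [-0.0279 -0.0324] [ 2.3526 -1.6815  5.3614] 0.05194314464871074
```

View pics/w8z.png

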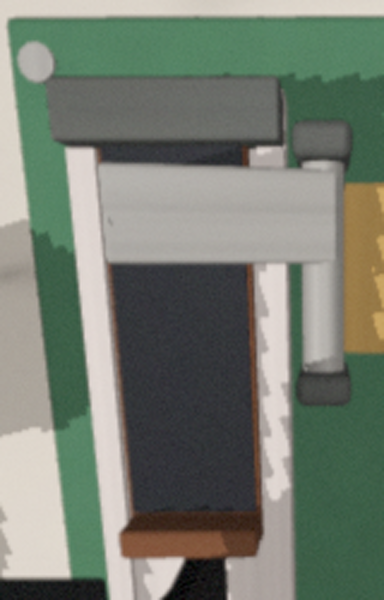

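>>> servo_tool([
  [[0, 0.003, 0, 0, 0.6], [0, 0, -0.004, 0, 0.6], [0, 0, -0.004, 0, 0.6], [0, 0, -0.006, 0, 0.6], [0, 0, -0.02, 0, 0.6], [0, 0, -0.04, 0, 0.6], [0, 0, -0.05, 0, 0.6], [0, 0, -0.05, 0, 0.6], [0, 0, 0, 0, 0.6], [0, 0, 0, 0, 0.6]],
])

```text
clock: 11.58
position: [0.531, -0.0385, 0.199]
orientation: [-0.001, -0.591, 0.806, 0.0]
contact_force: [-0.3, 0.2, -0.4]
grip_width: 0.0526
```

```bash
python3 look.py w9;python3 - <<'E'
from h import *
g=np.load('g2.npy')
p=np.load('last.npy',allow_pickle=True).item()
a=cv2.imread('pics/w9.png')[40:240,200:400]; cv2.imwrite('pics/w9z.png',cv2.resize(a,None,fx=3,fy=3,interpolation=2))
E
```

```text
11.675 [ 0.5307 -0.0385  0.1981] jig [-0.0335 -0.0328] [0.1263 1.1707 0.6719] 0.05260805046658243
```

View pics/w9z.png

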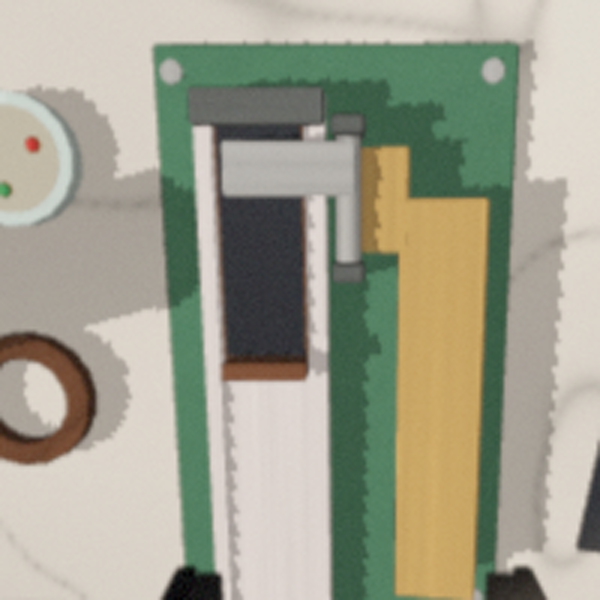

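View pics/w9s.png

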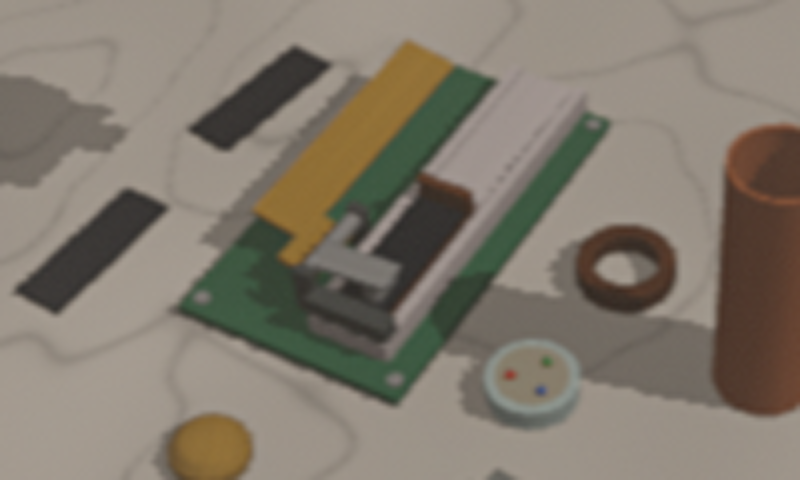

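The carrier is against the stop with no gap, and the jaw is resting on it. The bar is back up, the bystanders look unmoved, and the arm is clear. I'm handing the job in.

```bash
python3 -c "
from plant import manip
print(manip.close_job())"
```

```text
the job is handed in; nothing more can be done
None
```

The carrier is loaded and clamped, and the job was handed in at about 11.7 s on the robot clock; no verdict was reported.

**What I did:** I pressed the brass bar down to its stop with one fingertip, where it took about 6 N at first and up to 28 N at one point while sliding along the bar. With the bar held down, the other fingertip pushed the tail along the channel until the carrier stopped moving and the push force rose to about 22–24 N. I then backed off about 7 mm, let the bar come up and lifted clear to about 0.20 m.

**Last checks:**
- **Carrier:** the last pictures show the nose against the stop with no visible gap, lying straight in the channel.
- **Clip:** the jaw is down on the carrier, with the bar up.
- **Surroundings:** the bystanders in the last views (strips, cap, cell, ring, tube) look unmoved, but I did not measure them. The brush was mostly outside those close-ups and I did not recheck it. The force on the tool reads about zero.

**Where measurements disagreed or were missing:**
- **Home position:** with the carrier pressed against the stop, the camera put the tail face at jig x -13 mm. The fingertip position put it at about -17 mm, and nominal is -15 mm. Both fit the camera calibration error.
- **Jig pose:** the pose fit left pixel errors of up to about 2.5 px.
- **Clip angle and clamp force:** neither could be measured directly, so I judged them from the pictures only.

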